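# Set the sprung hand rest to its red ring and lock it

## Robot

A 6-joint arm with a two-finger parallel gripper is mounted at the origin on a cart in front of the work surface, level with it; the furniture and walls round the work are solid. World frame = base frame: x ahead of the robot, y to its left, z up, the work surface at z = 0. Lengths are in m, angles in rad, forces in N, time in s.
With the tool pointing down it reaches from about 0.375 to 0.9 m from the base axis. Payload 3.1 kg.
Tool frame: the origin (TCP) lies midway between the tips of the shut fingers; the grasp point (between the pads) lies 19 mm behind it; z points along the fingers, y is the line along which they close (so a half turn about z gives the same grasp; the last joint's range is limited). The gripper opens to 85 mm and grips with 20 to 120 N. Pads are 22 mm wide; open, the fingers measure 114 mm over their backs; the gripper's body (76 mm by 85 mm) begins 54 mm behind the grasp point. The pads swing forward as they close: fully open they stand 13 mm farther back than shut.
Start: joints at [0.955, 0.527, 1.433, -0, 1.181, -0.178], TCP at [0.265, 0.566, 0.206] pointing down, gripper open.
Joint ranges: [-3.08, 3.08], [-0.75, 2.2], [0.22, 2.44], [-1.43, 4.57], [0, 2.65], [-2.85, 2.85]. Speed limits (rad/s): [2.79, 2.79, 3.14, 3.14, 3.14, 3.14].

## Interface

Orientations are given as a unit quaternion [x, y, z, w].
In Python, from station import manip gives the robot as it stands.
- The arm moves only by the tool drive_tool, never from a script. Its argument "motion" is a list that holds one entry, the list of rows, each a list of 5 numbers: the finger opening in mm, from 0 to 85.4, then the shift along the tool's x, y, z in units of 30 mm (1.0 is 30 mm), then the turn about the tool's z in units of 8 degrees (1.0 is 8 degrees). In form: [[[fingers, x, y, z, yaw], ...]]. A call has 1 to 10 rows; each row is the pose to reach, as a shift and turn from the pose commanded when the call began, along the tool's axes at that moment; what a row does not reach only later rows make up. A row lasts 1/10 s, in which the tool goes at most 50 mm and 8.59 degrees, less where a joint would pass 70% of its speed; a pose out of reach is approached as far as the arm can. A call with a gripper value outside its range is refused whole. The fingers move at their own pace and stop on an object; "squeeze" is the grip in N (left out, the last holds). Time passes only in rows, so rows that repeat a pose let the fingers close. It gives the time, the measured TCP pose, the force, the opening and the grip force at its end, in the units of the state.
- manip.sense(): the state, without advancing time (a new reading comes with each control period).
- manip.snapshot(name): name is "scene" or "top"; returns the picture (384x512x3 uint8, red, green, blue); there is no depth.
- manip.camera_model(name): a dict with "fov_y" (degrees; the focal length in pixels is half the picture's height over the tangent of half this angle, whatever the lens; pixels are square), "cx", "cy" (the principal point, pixels), "origin" and "orientation" of the camera in the world. Camera axes: x right, y up, looking along -z (the intrinsics and any distortion apply to the point x, -y, -z); pixel columns grow to the right and rows downward; lengths in m; the calibration is good to about 2 mm. A picture is of the moment at which its call begins. camera_model takes no time and is no camera call.
- manip.sign_off(): hands the job in; it is judged then, once.
The state is a dict: "t": time; "q": joint angles; "qd": joint speeds; "tau": joint torques, N m; "tcp_pos": TCP position; "tool_rot": TCP orientation; "force": force on the tool from outside, world axes, zero at the start; "ft_torque": the same for the moment, N m; "finger_gap": opening from 0.0 (shut) to 1.0 (fully open); "gripper_force": force on a finger pad.
Only numpy, scipy, OpenCV 4.12 (cv2) and the standard library are available. Lean on these libraries where they do the work, as an engineer would, in place of code of your own. Each camera call takes 0.05 s, during which the arm holds its last target. There are 200 camera calls.

## Task

Set the sprung hand rest by the torch to its working height: grip its round head, press the sprung leg down until the red ring on the leg is level with the top rim of the clamp collar, and, holding it there against the spring, turn your hand so that the side of a finger sweeps the red-tipped cam lever round clockwise until it is fully closed. Do not let go: finish still gripping the head, with the red ring level with the rim and the lever fully closed. Leave the cone, the jar and the file lying near it alone.

Things in the scene. Friction and masses are not known exactly. Their poses are not given: they have to be found in the camera images.
- pillar: the hand rest's fixed part, bolted to the bench: grey iron foot (disc 116 mm across, 18 mm high), grey tube 33 mm across rising to an aluminium clamp collar 45 mm across from 98 to 130 mm above the bench. Origin: centre of the foot's underside, on the leg's axis; z up. It stands to the right of a thin upright wooden splash board (y = -0.04 m, x = 0.39 to 0.88 m, 0.43 m tall)
- collar_top (a point): point on the leg's axis at the top rim of the collar, 130 mm above the bench
- red_ring (a point): centre of the red ring (4 mm high, painted round the shiny leg of 16 mm diameter), a point on the leg's axis; 46 mm above the collar's rim when the leg is fully up. White rings lie 16 mm above and 16 mm below it. It has to come level with collar_top
- rest_head: black ribbed round head on the leg, 44 mm diameter; it swivels freely about the vertical axis and moves up and down with the leg. Origin: centre of its underside, 30 mm above the red ring's centre and 206 mm above the bench with the leg up (160 mm with the ring at the rim). Grip it across the diameter 5 to 19 mm above the origin; its cork cap ends 27 mm above it
- head_grip (a point): point on the head's axis 12 mm above its underside, the height at which to grip it
- leg (a joint): how far the leg is pressed down, m: 0 fully up, 0.046 with the red ring level with the rim, 0.066 fully down. A spring pushes it up with about 3 N when up and 6 N at the red ring; let go with the lever open, it rises again. The leg itself does not turn
- cam_lever (a joint): angle of the cam ring and lever about the leg's axis, rad: 0 closed (clamped), 1.05 fully open; grows counter-clockwise seen from above; starts between 0.85 and 1.05. It turns easily (0.05 Nm) but for the last 0.25 rad before closed, where the cam bites and about 0.2 Nm is needed; then it stays closed by itself
- lever_post (a point): middle of the red grip (11 mm diameter, 34 mm tall) of the lever's upright post, 34 mm from the leg's axis, 157 mm above the bench; post top 178 mm, foot arm below 120 mm. From the axis it lies at angle (pillar yaw - 2.73 rad + joint cam_lever) from world x. Fingers gripping the head at the red ring reach down beside it: come down on its counter-clockwise side, then turn clockwise
- cone: bystander: dark iron taper cone standing upright, 30 mm across at the foot, 121 mm tall; origin at the centre of its foot
- jar: bystander: white jar, 66 mm across, 58 mm tall; origin at the centre of its underside
- file: bystander: needle file with wooden handle, 167 mm long, lying flat, 18 mm high; origin under its middle

How it is judged:
On the way:
1. the head is gripped and held with the red ring level with the collar's rim (within 4 mm) while the lever is still open (z of red_ring in the frame of collar_top between -0.004 and 0.004 m and value of joint cam_lever above 0.5 rad and contact force between the fingers and rest_head above 10 N), for 0.15 s.
At the end, for the whole second after the job is handed in: The red ring is within 4 mm of the collar's rim, the cam lever is closed (within 0.08 rad), and the fingers still grip the head (more than 10 N, not merely pressing on its top) (z of red_ring in the frame of collar_top between -0.004 and 0.004 m and value of joint cam_lever below 0.08 rad and contact force between the fingers and rest_head above 10 N and distance between the grasp point and head_grip below 0.03 m); the arm keeps its last pose, push and grip.
It fails at once if the cone is knocked over or shifted by more than 20 mm (distance of cone from where it was at the start of the episode above 0.02 m or angle between cone's own z axis and vertical above 0.3 rad).
It fails at once if the jar is shifted by more than 20 mm (distance of jar from where it was at the start of the episode above 0.02 m).
It fails at once if the file is shifted by more than 20 mm (distance of file from where it was at the start of the episode above 0.02 m).
It also fails if it takes over 29 s, if anything falls off the work surface, if the arm or the gripper's body presses on something with over 40 N, if the wrist force passes 120 N, or if a joint passes its speed limit or range.

## Working session

There is one attempt and no reset: what is moved stays moved. The work goes in short steps, Python scripts to look and compute and a tool call to move; the robot and the scene stay as the last step left them, time stands still between calls to the robot, and variables do not carry over. Pictures are saved under pics/ and viewed, at most 10 in all, crops included, and the job is handed in when it is done.

Besides the shell and the picture viewer there is one more tool, called as name(argument=value, ...) on one line, values as JSON. drive_tool: Moves the arm, as the interface text tells. Its arguments: {"type":"object","properties":{"motion":{"type":"array","items":{"type":"array","items":{"type":"array","items":{"type":"number"}}}},"squeeze":{"type":"number"}},"required":["motion"]}

```bash
mkdir -p pics; python3 - <<'E'
from station import manip
import cv2
for n in("scene","top"):
    cv2.imwrite(f"pics/{n}0.png",manip.snapshot(n)[:,:,::-1]); print(manip.camera_model(n))
s=manip.sense();print(s)
E
```

```text
{'fov_y': 50.0965949628026, 'cx': 248.1267059683059, 'cy': 185.92591311373144, 'origin': array([ 0.04934943, -0.54274299,  0.7668344 ]), 'orientation': array([ 0.33957521, -0.18351679, -0.4385478 ,  0.81159478])}
{'fov_y': 44.74455533851034, 'cx': 257.81753545720636, 'cy': 191.27995418333052, 'origin': array([ 0.41253021, -0.21991298,  1.10647051]), 'orientation': array([-0.06227832,  0.04958762,  0.71023162, -0.69945231])}
{'t': 0.1, 'q': array([ 9.54502408e-01,  5.28365265e-01,  1.43374274e+00,  1.85406390e-05,
        1.18139579e+00, -1.78468711e-01]), 'qd': array([-0.00042144, -0.00210043, -0.00241382,  0.00093673, -0.00117309,
       -0.00150854]), 'tau': array([-1.20401660e-04, -4.43300807e+01, -1.78586859e+01, -2.05344636e-04,
        3.89420602e-03,  2.58455060e-05]), 'tcp_pos': array([0.26453808, 0.56551405, 0.20484639]), 'tool_rot': array([ 2.17171651e-01,  9.76132963e-01, -8.77792608e-04, -3.77715619e-04]), 'force': array([-0.18909249,  0.16369095,  0.53977939]), 'ft_torque': array([-0.04523996,  0.01044709,  0.04457627]), 'gripper_force': 0.0, 'finger_gap': 1.0002099967042803}
```

View pics/scene0.png

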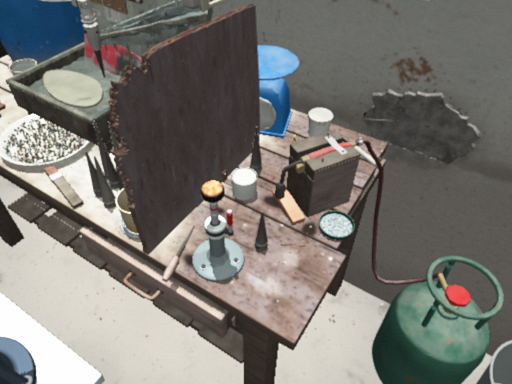

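View pics/top0.png

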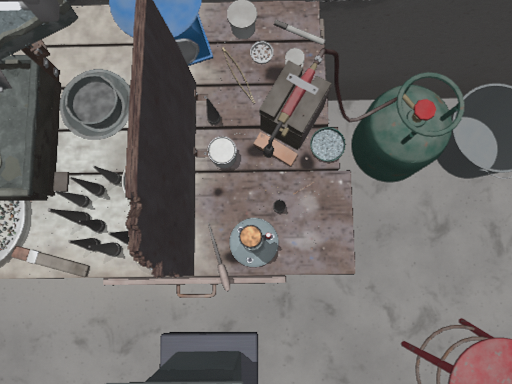

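The scene view shows the rest at about (215,225), with its cork cap at (212,188), the red lever post at (230,222), the cone at (262,235), the jar at (245,185) and the file at (180,255). In the top view the cap is at (250,237), the red lever at (268,237), the foot at (254,243), the cone at (280,207) and the file at (220,260).

```bash
cat > h.py <<'E'
import numpy as np,cv2
from scipy.spatial.transform import Rotation as R
from station import manip
class Cam:
    def __init__(s,n):
        m=manip.camera_model(n); s.f=192/np.tan(np.radians(m['fov_y']/2)); s.c=np.array([m['cx'],m['cy']]); s.o=m['origin']; s.R=R.from_quat(m['orientation'])
    def ray(s,p):
        d=(np.array(p,float)-s.c)/s.f; return s.R.apply([d[0],-d[1],-1])
    def plane(s,p,z):
        d=s.ray(p); return s.o+d*(z-s.o[2])/d[2]
    def proj(s,P):
        c=s.R.inv().apply(np.array(P)-s.o); return s.c+s.f*np.array([c[0],-c[1]])/-c[2]
def tri(a,pa,b,pb):
    da,db=a.ray(pa),b.ray(pb); t=np.linalg.lstsq(np.c_[da,-db],b.o-a.o,rcond=None)[0]
    A,B=a.o+da*t[0],b.o+db*t[1]; return (A+B)/2,np.linalg.norm(A-B)
def blobs(img,lo,hi,roi,minA=6):
    hsv=cv2.cvtColor(img,cv2.COLOR_RGB2HSV); m=cv2.inRange(hsv,lo,hi); k=np.zeros_like(m); x0,y0,x1,y1=roi; k[y0:y1,x0:x1]=255
    n,_,st,ce=cv2.connectedComponentsWithStats(m&k); return [(st[i].tolist(),ce[i].round(1).tolist()) for i in range(1,n) if st[i,4]>=minA]
E
python3 - <<'E'
from h import *
S,T=Cam("scene"),Cam("top")
s=cv2.imread("pics/scene0.png")[:,:,::-1].copy();t=cv2.imread("pics/top0.png")[:,:,::-1].copy()
print("red s",blobs(s,(170,120,60),(180,255,255),(200,195,245,245)),blobs(s,(0,150,60),(5,255,255),(200,195,245,245)))
print("red t",blobs(t,(170,100,60),(180,255,255),(225,215,285,270)),blobs(t,(0,150,60),(5,255,255),(225,215,285,270)))
for n,i,r in(("s",s,(195,175,230,205)),("t",t,(235,220,268,255))): print("cork",n,blobs(i,(8,110,120),(22,255,255),r))
print("foot t",blobs(t,(80,15,60),(110,120,255),(222,210,285,275),30))
a=cv2.resize(s[170:290,150:280],None,fx=4.5,fy=4.5,interpolation=2); b=cv2.resize(t[190:300,190:300],None,fx=5,fy=5)
cv2.imwrite("pics/cs.png",a[:,:,::-1]);cv2.imwrite("pics/ct.png",b[:,:,::-1])
E
```

```text
red s [] [([227, 214, 5, 11, 47], [229.3, 218.9])]
red t [] []
cork s [([202, 181, 21, 16, 88], [211.1, 189.8])]
cork t [([250, 226, 6, 3, 7], [252.3, 226.9]), ([241, 235, 2, 7, 10], [241.6, 237.6]), ([247, 235, 2, 6, 7], [247.9, 237.6]), ([258, 237, 2, 4, 7], [258.4, 238.7]), ([251, 242, 5, 4, 8], [253.0, 243.5])]
foot t [([230, 218, 48, 49, 1368], [254.0, 244.0])]
```

View pics/cs.png

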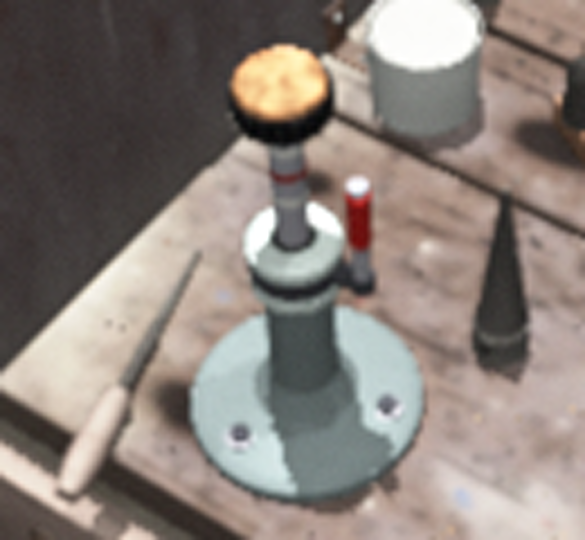

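View pics/ct.png

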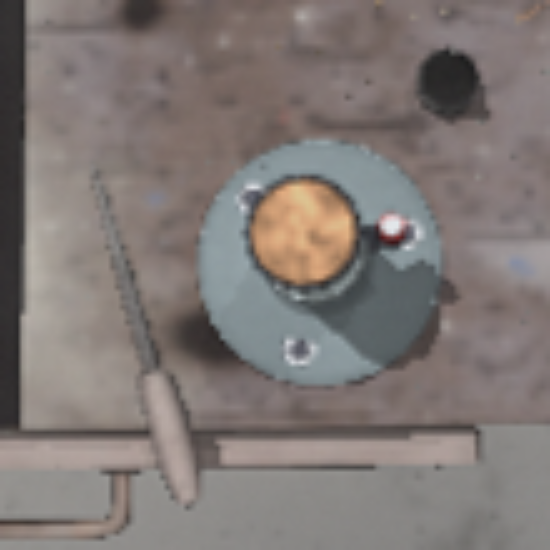

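The crops show the cork cap at (281,80) in the scene crop and (304,231) in the top crop. The post tip is at (357,185) and (392,227), and the foot disc spans x 199–441, y 139–386 in the top crop. The cone, jar and file are all clear of the rest.

```bash
python3 - <<'E'
from h import *
S,T=Cam("scene"),Cam("top")
cs=lambda x,y:((x+.5)/4.5-.5+150,(y+.5)/4.5-.5+170); ct=lambda x,y:((x+.5)/5-.5+190,(y+.5)/5-.5+190)
print("foot T",T.plane(ct(320,262.5),.018)); print("foot S",S.plane(cs(307,402),.018))
print("cap",T.plane(ct(304,231),.233),S.plane(cs(282,80),.233),tri(S,cs(282,80),T,ct(304,231)))
print("ring S",S.plane(cs(289,176),.176))
p=T.plane(ct(392,227),.178);print("post",p,S.plane((229.3,218.9),.157),S.plane(cs(357,185),.178),tri(S,cs(357,185),T,ct(392,227)))
print("cone tip",S.plane(cs(506,197),.121),T.plane(ct(449,80),.06))
print("file",T.plane(ct(97,172),.01),T.plane(ct(185,500),.01)); print("jar",T.plane((222,150),.058))
E
```

```text
foot T [ 0.4671385  -0.19007283  0.018     ]
foot S [ 0.45689223 -0.19612842  0.018     ]
cap [ 0.46815713 -0.19013052  0.233     ] [ 0.4629049  -0.19280451  0.233     ] (array([ 0.46806622, -0.18938193,  0.22696201]), np.float64(0.0014428275032759446))
ring S [ 0.46159534 -0.19319494  0.176     ]
post [ 0.47272016 -0.22323001  0.178     ] [ 0.46985148 -0.22328936  0.157     ] [ 0.47196016 -0.22179601  0.178     ] (array([ 0.47218003, -0.2226221 ,  0.1784386 ]), np.float64(0.001585216016102281))
cone tip [ 0.54477963 -0.25312941  0.121     ] [ 0.54624033 -0.2505374   0.06      ]
file [ 0.51158853 -0.08513555  0.01      ] [ 0.35943165 -0.12622457  0.01      ]
jar [ 0.67819528 -0.12069116  0.058     ]
```

drive_tool(motion=[[[85,0,0,-1.5,0],[85,0,0,-3,0],[85,0,0,-4.5,0],[85,0,0,-6,0],[85,0,0,-7.5,0],[85,0,0,-9,0],[85,0,0,-10,0],[85,0,0,-10,0]]], squeeze=30)

```text
t: 0.9
tcp_pos: [0.2656, 0.5672, 0.5114]
tool_rot: [0.217, 0.976, 0.005, 0.002]
force: [-0.3, 0.2, 0.2]
finger_gap: 0.997
gripper_force: 0.0
```

```bash
cat >> h.py <<'E'
def move(tx,ty,tz=None,phi=None):
    "units for the move from the present measured pose to target; phi = angle of tool y, deg"
    s=manip.sense(); r=R.from_quat(s['tool_rot']); p=s['tcp_pos']
    d=r.inv().apply(np.array([tx,ty,p[2] if tz is None else tz])-p)/.03
    y=r.apply([0,1,0]); a=np.degrees(np.arctan2(y[1],y[0]))
    print("p",p.round(4),"phi",a.round(1),"z",r.apply([0,0,1]).round(4),"q",s['q'].round(2),"F",s['force'].round(1),"t",s['t'],"gap",s['finger_gap'],s['gripper_force'])
    print("units",d.round(2),"yaw",None if phi is None else ((a-phi)/8).round(2))
E
python3 -c "
from h import *
move(.466,-.191,.5,-40)"
```

```text
p [0.2656 0.5672 0.5114] phi 64.9 z [ 0.0062  0.0088 -0.9999] q [ 0.95  0.36  0.91  0.    1.86 -0.18] F [-0.3  0.2  0.2] t 0.9 gap 0.9973066882179897 0.0
units [-16.76 -20.06   0.2 ] yaw 13.12
```

drive_tool(motion=[[[85,-0.8,-1,0,0.65],[85,-1.7,-2,0,1.3],[85,-2.5,-3,0,1.95],[85,-3.4,-4,0,2.6],[85,-4.2,-5,0,3.25],[85,-5,-6,0,3.9],[85,-5.9,-7,0,4.55],[85,-6.7,-8,0,5.2],[85,-7.5,-9,0,5.85],[85,-8.4,-10,0,6.5]]])

```text
t: 1.9
tcp_pos: [0.3652, 0.186, 0.5044]
tool_rot: [0.624, 0.781, -0.001, -0.001]
force: [0.4, -0.2, 0.3]
finger_gap: 0.996
gripper_force: 0.0
```

```bash
python3 -c "
from h import *
move(.466,-.191,.5,-40)"
```

```text
p [0.3652 0.186  0.5044] phi 12.7 z [-2.4e-03 -4.0e-04 -1.0e+00] q [ 0.2  -0.02  1.39  0.    1.77 -0.03] F [ 0.4 -0.2  0.3] t 1.9 gap 0.996140643888251 0.0
units [-13.     0.51   0.14] yaw 6.59
```

drive_tool(motion=[[[85,-1.3,0,0,0.65],[85,-2.6,0.1,0,1.3],[85,-3.9,0.1,0,1.95],[85,-5.2,0.2,0,2.6],[85,-6.5,0.2,0,3.25],[85,-7.8,0.3,0,3.9],[85,-9.1,0.3,0,4.55],[85,-10.4,0.4,0,5.2],[85,-11.7,0.4,0,5.85],[85,-13,0.5,0,6.6]]])

```text
t: 2.9
tcp_pos: [0.4673, -0.1906, 0.5041]
tool_rot: [0.907, 0.421, -0.001, -0.001]
force: [0.5, 0.6, 0.4]
finger_gap: 0.995
gripper_force: 0.0
```

drive_tool(motion=[[[85,0,0,0,0],[85,0,0,0,0],[85,0,0,0,0]]])

```text
t: 3.2
tcp_pos: [0.4673, -0.1882, 0.5051]
tool_rot: [0.906, 0.424, -0.0, -0.001]
force: [-0.6, 0.2, 1.0]
finger_gap: 0.996
gripper_force: 0.0
```

```bash
python3 - <<'E'
from h import *
move(.466,-.191,.26,-40)
for n in("scene","top"):
    i=manip.snapshot(n); cv2.imwrite(f"pics/{n}1.png",i[:,:,::-1])
E
```

```text
p [ 0.4673 -0.1882  0.5051] phi -39.8 z [-0.0013  0.0014 -1.    ] q [-0.61  0.15  1.21  0.    1.79  0.09] F [-0.6  0.2  1. ] t 3.2 gap 0.9963777455604412 0.0
units [-0.1   0.04  8.17] yaw 0.02
```

View pics/scene1.png

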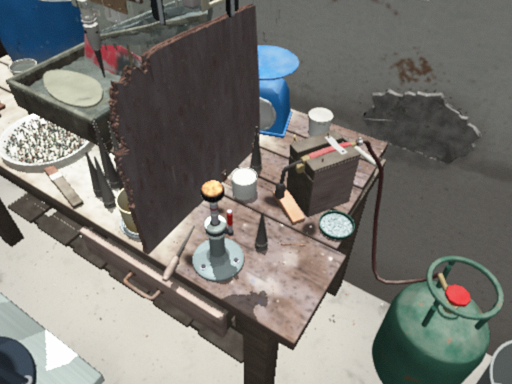

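The picture shows the rest undisturbed, with only the fingertips visible at the top edge near (230,5). I'm going down over the head now.

drive_tool(motion=[[[85,0,0,1.4,0],[85,0,0,2.8,0],[85,0,0,4.2,0],[85,0,0,5.6,0],[85,0,0,7,0],[85,0,0,7.8,0],[85,0,0,8.2,0],[85,0,0,8.2,0]]])

```text
t: 4.1
tcp_pos: [0.4666, -0.1874, 0.2582]
tool_rot: [0.905, 0.424, -0.001, -0.002]
force: [-0.2, 0.6, 0.5]
finger_gap: 0.993
gripper_force: 0.0
```

```bash
python3 - <<'E'
from h import *
move(.466,-.191,.198,-40)
a=manip.snapshot("scene")[130:270,150:290];b=manip.snapshot("top")[170:310,180:320]
cv2.imwrite("pics/c2.png",cv2.resize(np.hstack([a,b]),None,fx=2.8,fy=2.8,interpolation=2)[:,:,::-1])
E
```

```text
p [ 0.4666 -0.1874  0.2582] phi -39.8 z [-0.0034  0.0024 -1.    ] q [-0.6   0.3   1.66  0.    1.18  0.09] F [-0.2  0.6  0.5] t 4.1 gap 0.9926843040786243 0.0
units [-0.1   0.07  2.01] yaw 0.03
```

View pics/c2.png

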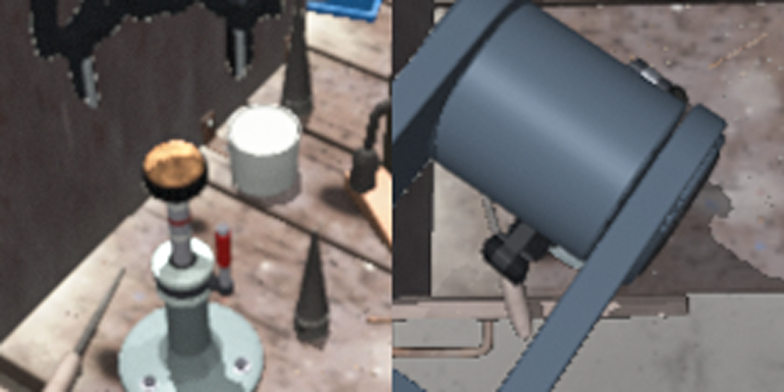

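The left half (scene) shows both open fingertips, at about (182,165) and (235,157), above the head and either side of it. The right half (top) shows the wrist covering the rest.

```bash
python3 - <<'E'
from h import *
S=Cam("scene"); p=np.array([.4666,-.1874,.2712]); y=np.array([.77,-.64,0])
for k in(-.045,0,.045): print(S.proj(p+k*y))
E
```

```text
[184.90404068 174.8938803 ]
[209.78642318 169.85647871]
[234.04034263 164.94630853]
```

drive_tool(motion=[[[85,-0.1,0.1,0.7,0],[85,-0.1,0.1,1.4,0],[85,-0.1,0.1,2,0],[85,-0.1,0.1,2,0],[60,-0.1,0.1,2,0],[50,-0.1,0.1,2,0],[50,-0.1,0.1,2,0]]])

```text
t: 4.9
tcp_pos: [0.469, -0.194, 0.2011]
tool_rot: [0.906, 0.424, 0.001, 0.001]
force: [0.5, -0.2, 0.0]
finger_gap: 0.586
gripper_force: 0.0
```

```bash
python3 - <<'E'
from h import *
move(.466,-.191,.198,-40)
a=manip.snapshot("scene")[130:270,150:290]
cv2.imwrite("pics/c3.png",cv2.resize(a,None,fx=4,fy=4,interpolation=2)[:,:,::-1])
E
```

```text
p [ 0.469  -0.194   0.2011] phi -39.9 z [ 0.0024 -0.0017 -1.    ] q [-0.61  0.38  1.73 -0.    1.03  0.08] F [ 0.5 -0.2  0. ] t 4.9 gap 0.5857120069230649 0.0
units [ 0.01 -0.14  0.1 ] yaw 0.02
```

View pics/c3.png

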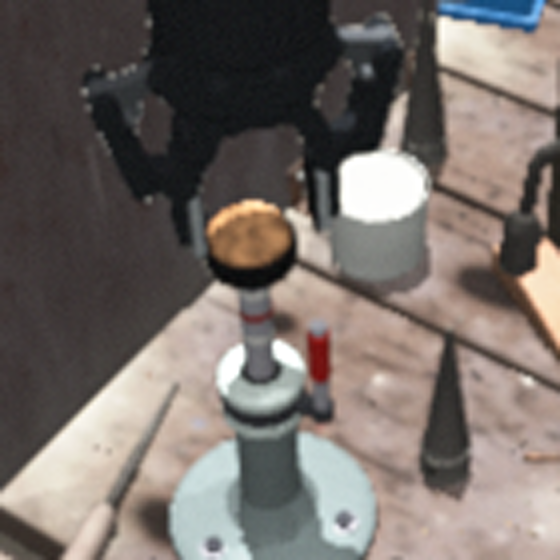

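```bash
python3 - <<'E'
from h import *
S=Cam("scene"); T=Cam("top")
for z in(.201,.207,.213,.22): print(z,S.proj([.469,-.194,z]))
print("cap",S.proj([.466,-.191,.233]),"undr",S.proj([.466,-.191,.206]),"foot",S.proj([.466,-.191,.018]))
E
```

```text
0.201 [215.72633457 197.65767575]
0.207 [215.55130054 195.4678682 ]
0.213 [215.37436363 193.25425405]
0.22 [215.16549052 190.6410941 ]
cap [212.49880258 186.026615  ] undr [213.36488235 196.16260491] foot [218.3964171  255.04815736]
```

The crop shows the fingers straddling the head, tips at (197,255) and (320,230), with the cap at (252,238). They sit about 4 mm too far along +y and a little high. I'll shift, lower slightly and close.

drive_tool(motion=[[[60,0,-0.13,0,0],[60,0,-0.13,0.33,0],[60,0,-0.13,0.33,0],[35,0,-0.13,0.33,0],[35,0,-0.13,0.33,0],[35,0,-0.13,0.33,0],[35,0,-0.13,0.33,0],[35,0,-0.13,0.33,0]]], squeeze=30)

```text
t: 5.75
tcp_pos: [0.4657, -0.1915, 0.19]
tool_rot: [0.906, 0.424, 0.0, 0.001]
force: [2.6, -1.9, -1.0]
finger_gap: 0.488
gripper_force: 30.6
```

```bash
python3 - <<'E'
from h import *
move(.466,-.191,.19,-40)
a=manip.snapshot("scene")[150:260,160:270]
cv2.imwrite("pics/c4.png",cv2.resize(a,None,fx=5,fy=5,interpolation=2)[:,:,::-1])
E
```

```text
p [ 0.4657 -0.1915  0.19  ] phi -39.9 z [ 0.0012 -0.001  -1.    ] q [-0.61  0.39  1.75 -0.    1.    0.08] F [ 2.6 -1.9 -1. ] t 5.75 gap 0.4883624578351949 30.6383275432745
units [ 0.02 -0.   -0.  ] yaw 0.01
```

View pics/c4.png

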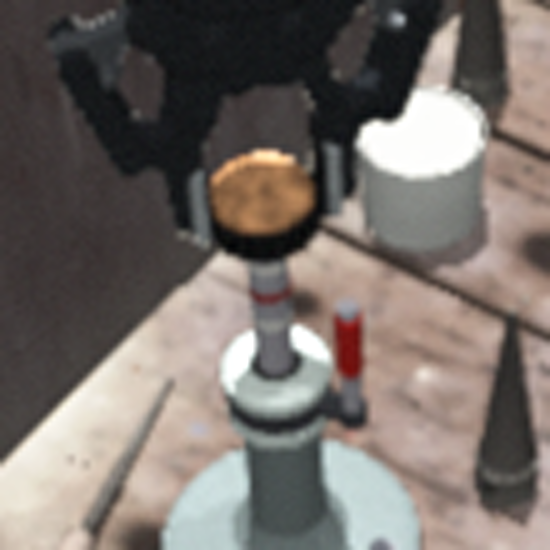

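The crop shows both pads against the head, left tip at (200,245) and right tip at (335,212), with the red ring at (268,297). The grip force is 30 N. I'll measure the ring pixel, then press down 46 mm.

```bash
cat >> h.py <<'E'
def look():
    S=Cam("scene"); i=manip.snapshot("scene"); h=cv2.cvtColor(i,cv2.COLOR_RGB2HSV)
    def m(x0,y0,x1,y1):
        r=((i[:,:,0].astype(int)-i[:,:,1:].max(2))>35); k=np.zeros_like(r); k[y0:y1,x0:x1]=1; ys,xs=np.nonzero(r&k); w=(i[:,:,0].astype(int)-i[:,:,1:].max(2))[ys,xs]
        return (len(xs),np.average(xs,weights=w).round(2),np.average(ys,weights=w).round(2)) if len(xs) else None
    print("ring",m(206,200,222,235),"expected",[S.proj([.466,-.191,z]).round(1).tolist() for z in(.176,.130)]); print("post",m(222,195,242,245))
    return i
E
python3 -c "
from h import *
look()"
```

```text
ring (5, np.float64(213.06), np.float64(209.0)) expected [[214.3, 206.9], [215.6, 222.2]]
post (77, np.float64(229.38), np.float64(219.28))
```

drive_tool(motion=[[[35,0,0,0,0],[35,0,0,0.3,0],[35,0,0,0.6,0],[35,0,0,0.8,0]]], squeeze=50)

```text
t: 6.25
tcp_pos: [0.4657, -0.1915, 0.1655]
tool_rot: [0.906, 0.424, 0.0, 0.001]
force: [1.9, -1.9, 5.1]
finger_gap: 0.481
gripper_force: 51.2
```

```bash
python3 -c "
from h import *
move(.466,-.191,.144,-40); look()"
```

```text
p [ 0.4657 -0.1915  0.1655] phi -39.9 z [ 0.0014 -0.0011 -1.    ] q [-0.61  0.42  1.78 -0.    0.94  0.08] F [ 1.9 -1.9  5.1] t 6.25 gap 0.4812369249794067 51.18092651478946
units [ 0.02 -0.    0.72] yaw 0.01
ring (70, np.float64(212.98), np.float64(202.69)) expected [[214.3, 206.9], [215.6, 222.2]]
post (81, np.float64(229.22), np.float64(218.82))
```

drive_tool(motion=[[[35,0,0,0.3,0],[35,0,0,0.55,0],[35,0,0,0.7,0],[35,0,0,0.7,0],[35,0,0,0.7,0]]])

```text
t: 6.8
tcp_pos: [0.4657, -0.1915, 0.1449]
tool_rot: [0.906, 0.424, 0.0, 0.001]
force: [1.4, -2.8, 6.3]
finger_gap: 0.489
gripper_force: 51.2
```

```bash
python3 - <<'E'
from h import *
move(.466,-.191,.144,-40); i=look()
r=i[:,:,0].astype(int)-i[:,:,1:].max(2)
print(r[205:228,208:219])
cv2.imwrite("pics/c5.png",cv2.resize(i[160:260,165:265],None,fx=6,fy=6,interpolation=2)[:,:,::-1])
E
```

```text
p [ 0.4657 -0.1915  0.1449] phi -39.9 z [ 1.1e-03 -9.0e-04 -1.0e+00] q [-0.61  0.45  1.8  -0.    0.89  0.08] F [ 1.4 -2.8  6.3] t 6.8 gap 0.48882145611478306 51.19001636747271
units [ 0.02 -0.    0.03] yaw 0.01
ring (179, np.float64(213.2), np.float64(205.42)) expected [[214.3, 206.9], [215.6, 222.2]]
post (83, np.float64(229.16), np.float64(218.88))
[[ 38  38  39  42  45  41  37  38  42  45  49]
 [ 40  37  37  41  45  44  40  38  40  43  45]
 [ 42  40  40  47  47  44  42  42  41  43  46]
 [ 41  43  45  47  47  45  41  41  40  42  44]
 [ 40  43  47  47  47  43  40  39  40  43  44]
 [ 39  45  49  50  49  45  40  39  40  42  43]
 [ 33  40  48  48  47  46  42  42  39  43  38]
 [ 17  26  33  38  42  39  38  31  29  29  23]
 [  1   9  14  19  23  21  19  12   9   8   2]
 [ -3  -2   0   3   4   3   1   2  -1  -1  -1]
 [ -3  -2  -3  -2  -2  -1  -1  -2  -1  -3   2]
 [ -2  -1   2  -1  -1  -1  -3  -1  -2   0  -2]
 [-12  -9  -2   0  -1   0  -2  -1   1   0  -3]
 [  0 -12  -9  -2   0   0  -2   1  -1  -1  -3]
 [ -5 -10 -13  -2  -1   1   0  -1   0   1  -3]
 [-13 -11 -10  -3  -1   0   1   0  -1  -3  -4]
 [-12 -11  -6  -1  -5  -2  -3  -4  -4  -5   2]
 [-13 -12  -1   4  -5  -3  -5  -4  -3   1   9]
 [-12 -10  -1  11  10   2  -3   2  10  19  20]
 [-13 -12  -9   2  20  25  21  29  34  26   5]
 [-13 -13 -12  -8  -1  14  16  20  10  -3 -11]
 [-12 -12 -13 -12 -13 -10 -11  -9 -10 -12 -14]
 [-10 -12 -10 -10 -11 -12 -11 -13 -12 -11 -12]]
```

View pics/c5.png

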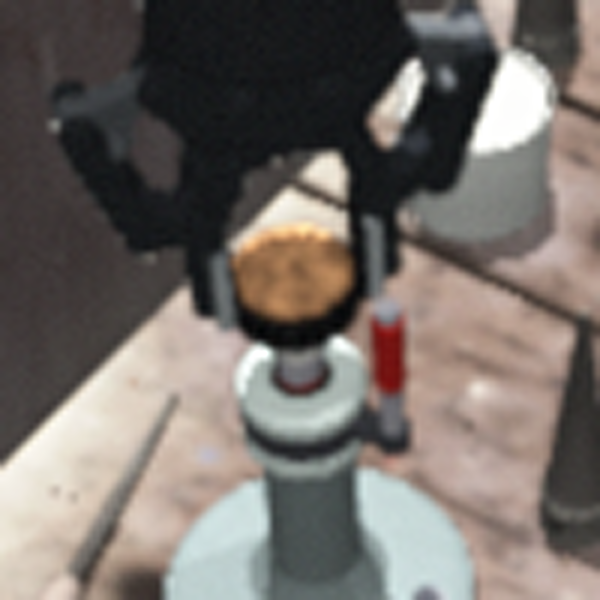

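The ring at (300,380) in the crop is now level with the collar rim (full-image row 224). The grip is 51 N and the lever is still open. The right finger is behind the post, on its counter-clockwise side. Now I turn clockwise.

drive_tool(motion=[[[35,0,0,0.02,0.6],[35,0,0,0.02,1.2],[35,0,0,0.02,1.8],[35,0,0,0.02,2.4],[35,0,0,0.02,3],[35,0,0,0.02,3.6],[35,0,0,0.02,4.2],[35,0,0,0.02,4.8],[35,0,0,0.02,4.8]]])

```text
t: 7.75
tcp_pos: [0.4645, -0.1896, 0.1442]
tool_rot: [0.995, 0.101, -0.001, -0.001]
force: [-0.4, 2.7, 7.3]
finger_gap: 0.483
gripper_force: 52.1
```

```bash
cat >> h.py <<'E'
def post():
    i=manip.snapshot("scene"); r=i[:,:,0].astype(int)-i[:,:,1:].max(2)
    n=cv2.connectedComponentsWithStats(((r>70)*255).astype(np.uint8)[190:260,185:260]); print([(n[2][k].tolist(),n[3][k].round(1).tolist()) for k in range(1,n[0])],"(+185,190)")
    S=Cam("scene"); print([(a,S.proj([.466+.034*np.cos(np.radians(a)),-.191+.034*np.sin(np.radians(a)),.157]).round(1).tolist()) for a in(-80,-100,-120,-130,-140)])
    print("ring rows",r[217:232,209:218].max(1).tolist()); print("tq",manip.sense()['ft_torque'].round(2)); return i
E
python3 -c "
from h import *
move(.466,-.191,.144,-105); post()"
```

```text
p [ 0.4645 -0.1896  0.1442] phi -78.4 z [-0.0013  0.0024 -1.    ] q [-0.61  0.45  1.8   0.    0.89  0.76] F [-0.4  2.7  7.3] t 7.75 gap 0.48260704439126245 52.05893863923848
units [0.04 0.06 0.01] yaw 3.33
[([36, 29, 5, 12, 46], [38.4, 34.4])] (+185,190)
[(-80, [230.4, 218.5]), (-100, [226.9, 222.3]), (-120, [221.9, 225.2]), (-130, [219.0, 226.0]), (-140, [215.9, 226.5])]
ring rows [0, 1, 1, 0, -3, 7, 21, 26, 19, -9, -10, -11, -11, -10, -10]
tq [ 0.21 -0.11  0.03]
```

drive_tool(motion=[[[35,0,0,0,0.5],[35,0,0,0,1],[35,0,0,0,1.5],[35,0,0,0,2],[35,0,0,0,2.5],[35,0,0,0,2.5]]], squeeze=60)

```text
t: 8.4
tcp_pos: [0.4645, -0.1884, 0.1441]
tool_rot: [0.997, -0.073, -0.001, -0.002]
force: [1.5, 4.6, 7.4]
finger_gap: 0.48
gripper_force: 62.0
```

```bash
python3 -c "
from h import *
move(.466,-.191,.144,-105); post()"
```

```text
p [ 0.4645 -0.1884  0.1441] phi -98.4 z [-0.0015  0.0045 -1.    ] q [-0.61  0.45  1.8   0.    0.89  1.1 ] F [1.5 4.6 7.4] t 8.4 gap 0.47987597269278554 62.04269539215602
units [0.06 0.08 0.  ] yaw 0.83
[([31, 32, 4, 11, 39], [32.7, 36.5])] (+185,190)
[(-80, [230.4, 218.5]), (-100, [226.9, 222.3]), (-120, [221.9, 225.2]), (-130, [219.0, 226.0]), (-140, [215.9, 226.5])]
ring rows [0, 0, 9, 33, 51, 84, 98, 99, 97, 99, 97, 98, 97, 95, 95]
tq [ 0.57 -0.24  0.06]
```

drive_tool(motion=[[[35,0,0,0,0.4],[35,0,0,0,0.8],[35,0,0,0,1.2],[35,0,0,0,1.2],[35,0,0,0,1.2]]])

```text
t: 8.95
tcp_pos: [0.4645, -0.1879, 0.1441]
tool_rot: [0.988, -0.156, -0.001, -0.003]
force: [2.0, 6.4, 7.7]
finger_gap: 0.477
gripper_force: 62.4
```

```bash
python3 -c "
from h import *
move(.466,-.191,.144,-105); post()"
```

```text
p [ 0.4645 -0.1879  0.1441] phi -107.9 z [-0.0013  0.0054 -1.    ] q [-0.61  0.45  1.8   0.    0.89  1.27] F [2.  6.4 7.7] t 8.95 gap 0.47655340456262446 62.41473389323801
units [0.08 0.08 0.  ] yaw -0.36
[([28, 32, 5, 11, 41], [30.0, 36.9])] (+185,190)
[(-80, [230.4, 218.5]), (-100, [226.9, 222.3]), (-120, [221.9, 225.2]), (-130, [219.0, 226.0]), (-140, [215.9, 226.5])]
ring rows [1, -2, 1, 27, 70, 85, 102, 100, 99, 100, 97, 97, 98, 98, 97]
tq [ 0.88 -0.27  0.08]
```

drive_tool(motion=[[[35,0,0,0,0.3],[35,0,0,0,0.6],[35,0,0,0,0.8],[35,0,0,0,0.8],[35,0,0,0,0.8]]])

```text
t: 9.5
tcp_pos: [0.4648, -0.1875, 0.1442]
tool_rot: [0.978, -0.211, -0.001, -0.003]
force: [3.1, 7.9, 8.7]
finger_gap: 0.477
gripper_force: 66.6
```

```bash
python3 -c "
from h import *
move(.466,-.191,.144,-105); post()"
```

```text
p [ 0.4648 -0.1875  0.1442] phi -114.3 z [-9.0e-04  5.9e-03 -1.0e+00] q [-0.61  0.45  1.8   0.01  0.89  1.38] F [3.1 7.9 8.7] t 9.5 gap 0.47659209781475104 66.5536921005696
units [0.09 0.09 0.  ] yaw -1.16
[([28, 32, 5, 11, 37], [29.8, 37.0])] (+185,190)
[(-80, [230.4, 218.5]), (-100, [226.9, 222.3]), (-120, [221.9, 225.2]), (-130, [219.0, 226.0]), (-140, [215.9, 226.5])]
ring rows [-1, -1, -1, 26, 61, 84, 102, 99, 100, 98, 99, 100, 96, 98, 97]
tq [ 1.03 -0.38  0.12]
```

drive_tool(motion=[[[35,0,0,0,0.3],[35,0,0,0,0.5],[35,0,0,0,0.5],[35,0,0,0,0.5]]])

```text
t: 9.95
tcp_pos: [0.4648, -0.1872, 0.1442]
tool_rot: [0.97, -0.245, -0.001, -0.003]
force: [2.9, 8.4, 9.3]
finger_gap: 0.48
gripper_force: 69.1
```

```bash
python3 - <<'E'
from h import *
move(.466,-.191,.144,-105); i=post()
cv2.imwrite("pics/c6.png",cv2.resize(i[160:260,165:265],None,fx=6,fy=6,interpolation=2)[:,:,::-1])
E
```

```text
p [ 0.4648 -0.1872  0.1442] phi -118.4 z [-8.0e-04  6.6e-03 -1.0e+00] q [-0.61  0.45  1.8   0.01  0.89  1.45] F [2.9 8.4 9.3] t 9.95 gap 0.47964863712975986 69.0921363956295
units [0.1  0.09 0.01] yaw -1.67
[([28, 32, 5, 11, 44], [30.2, 36.8])] (+185,190)
[(-80, [230.4, 218.5]), (-100, [226.9, 222.3]), (-120, [221.9, 225.2]), (-130, [219.0, 226.0]), (-140, [215.9, 226.5])]
ring rows [1, 1, 5, 27, 63, 83, 100, 98, 98, 98, 96, 96, 98, 96, 97]
tq [ 1.11 -0.34 -0.  ]
```

View pics/c6.png

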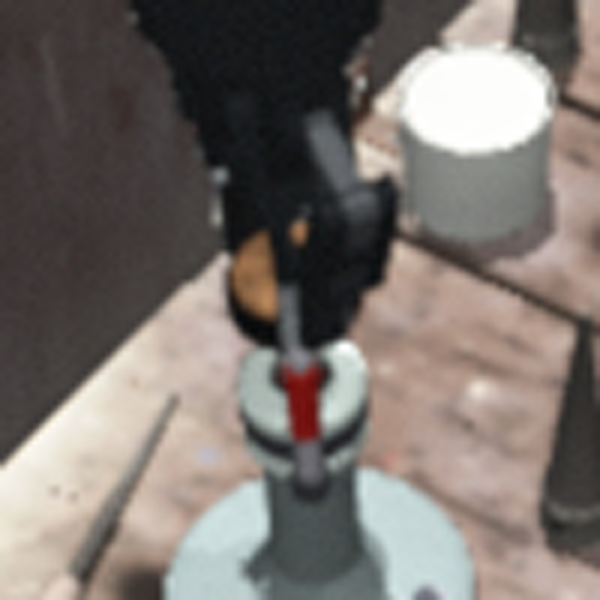

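The crop shows the finger against the lever post (red grip at about (303,400)). The lever stopped moving over the last two pushes, which fits fully closed. The head is still gripped at the same height, so I'm handing in.

```bash
python3 -c "
from station import manip
print(manip.sign_off())"
```

```text
the job is handed in; nothing more can be done
None
```

I handed the job in at about 10 s, without seeing a verdict: the head is still gripped at about 69 N, the red ring is level with the collar rim by tool height (last seen in the camera before the turn), and the cam lever is turned clockwise until it stopped moving. The hand never went near the cone, jar or file.

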